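# Set the air-pressure preset to the red mark and snap its guard cover shut

## Task

Turn the black knob on the sloping blue setter until the black pointer stands inside the red band of its scale. Then close the clear guard cover over the knob and press it down until it snaps fully shut, so that the setting cannot be knocked. Do not knock over the spray can or the screw tin.

Things in the scene. Friction and masses are not known exactly. Their poses are not given: they have to be found in the camera images.
- setter: blue air-pressure setter fixed to the bench; origin under the middle of its base plate, on the bench; x from its low front edge to its high rear edge (cover hinge), y to its left, z up. Its panel (172 mm wide) slopes 18 degrees, rising to the rear: normal (-0.309, 0, 0.951) here; panel middle 80 mm above the origin. Latch posts, 26 mm high, 82 mm left and right of the middle, 45 mm to the front
- setting_knob_grip (a point): on the axis of the black knob (22 mm down the slope from the panel's middle), 37 mm above the panel, 7 mm below the knob's top; z is the knob's axis (panel normal), x lies along its bar grip (42 mm long, 14 mm thick, 32 mm high, on a disc of 44 mm), so fingers close along y. Turns with the knob; at 0 rad x points straight up the slope
- setting_knob (a joint): angle of the knob, 0 to 8 rad between its stops; grows clockwise as seen from above the panel; stays where it is left (friction torque 0.06 N m)
- pointer_tip (a point): tip of the black pointer, 2 mm wide, which slides along the scale behind the knob. Geared to the knob: each radian clockwise moves it 12 mm to the right (towards -y of the setter) and back when turned anticlockwise
- red_mark_center (a point): centre of the red band, 5 mm wide along the scale, the wanted setting; same axes as the panel (x up the slope, y to the left, along the scale, z normal). It stays put in a run, and differs from run to run
- cover (a joint): opening angle of the clear, orange-rimmed cover (122 x 132 mm, walls 46 mm): 0 shut, roof parallel to the panel; 2.15 fully open, leaning back (straight up: 1.88). Damped: let go below 1.8 it sinks by itself in some seconds and rests ajar at about 0.1 rad, ribs on its side walls lying on sprung noses; about 13 N at the lip presses it past them, then it snaps to 0 and stays
- cover_hinge (a point): middle of the cover's hinge line, 64 mm behind the panel's middle and 50 mm above the panel; axes turn with the cover: y along the hinge, -x along the roof to the lip, z out of the roof's outer face
- cover_lip (a point): on the outer face of the cover's roof, middle of its orange front rim, 118 mm from the hinge line, 5 mm out from it: the place to push or press. Cover open: this face looks to the rear, away from the robot; shut: up along the panel normal. A tab runs on 18 mm farther from the hinge. Axes as cover_hinge
- spray_can: blue spray can, 66 mm across, 191 mm high, standing left of the setter; origin at the centre of its underside; to be left standing
- screw_tin: grey round tin of screws, 74 mm across, 75 mm high, left of the setter; origin at the centre of its underside; to be left standing

How it is judged:
On the way, in this order (a step that is already met when the one before it is completed fails the run):
1. with the cover still open, the pointer has been brought into the red band (y of pointer_tip in the frame of red_mark_center between -0.0025 and 0.0025 m and value of joint cover above 1 rad), for 0.3 s.
2. the cover has been snapped shut (value of joint cover below 0.04 rad), for 0.2 s.
At the end, for the whole second after the job is handed in: The pointer's tip is within 2.5 mm of the middle of the red band along the scale (inside the band), the cover is snapped shut (below 0.04 rad), and the spray can and the screw tin stand upright (y of pointer_tip in the frame of red_mark_center between -0.0025 and 0.0025 m and value of joint cover below 0.04 rad and angle between each of spray_can, screw_tin's own z axis and vertical below 0.3 rad); the robot touches nothing.
It fails at once if the spray can or the screw tin is knocked over (angle between any of spray_can, screw_tin's own z axis and vertical above 0.6 rad).
It also fails if it takes over 72 s, if anything falls off the work surface, if the arm or the gripper's body presses on something with over 40 N, if the wrist force passes 120 N, or if a joint passes its speed limit or range.

## Robot

A 6-joint arm with a two-finger parallel gripper is mounted at the origin on a cart in front of the work surface, level with it; the furniture and walls round the work are solid. World frame = base frame: x ahead of the robot, y to its left, z up, the work surface at z = 0. Lengths are in m, angles in rad, forces in N, time in s.
With the tool pointing down it reaches from about 0.225 to 0.875 m from the base axis. Payload 3.4 kg.
Tool frame: the origin (TCP) lies midway between the tips of the shut fingers; the grasp point (between the pads) lies 19 mm behind it; z points along the fingers, y is the line along which they close (so a half turn about z gives the same grasp; the last joint's range is limited). The gripper opens to 85 mm and grips with 20 to 120 N. Pads are 22 mm wide; open, the fingers measure 114 mm over their backs; the gripper's body (76 mm by 85 mm) begins 54 mm behind the grasp point. The pads swing forward as they close: fully open they stand 13 mm farther back than shut.
Start: joints at [-1.458, 0.276, 1.505, -0, 1.361, -0.121], TCP at [0.133, -0.559, 0.21] pointing down, gripper open.
Joint ranges: [-2.89, 2.89], [-0.75, 2.08], [0.22, 2.7], [-1.18, 4.32], [0.11, 2.71], [-2.7, 2.7]. Speed limits (rad/s): [2.57, 2.57, 3.14, 3.14, 3.14, 3.14].

## Interface

Orientations are given as a unit quaternion [w, x, y, z].
In Python, from rig import * gives the robot as it stands.
- The arm moves only by the tool apply_moves, never from a script. Its argument "steps" is one flat list of numbers, 4 for each row, row after row: the shift along the world's x, y, z in cm, then the turn about the world's z in degrees. A call has 1 to 8 rows; each row is the pose to reach, as a shift and turn from the pose commanded when the call began; what a row does not reach only later rows make up. A row lasts 1/12 s, in which the tool goes at most 41.7 mm and 7.16 degrees, less where a joint would pass 70% of its speed; a pose out of reach is approached as far as the arm can. A call with a gripper value outside its range is refused whole. "jaw" is the closure in counts, from 0 (fully open) to 255 (shut), set as the call begins (left out, the last holds). The fingers move at their own pace and stop on an object; "newtons" is the grip in N (left out, the last holds). Time passes only in rows, so rows that repeat a pose let the fingers close. It gives the time, the measured TCP pose, the force, the opening and the grip force at its end, in the units of the state.
- get_state(): the state, without advancing time (a new reading comes with each control period).
- get_image(name): name is "scene" or "side" or "wrist"; returns the picture (384x512x3 uint8, red, green, blue); there is no depth.
- calibration(name): a dict with "fx", "fy", "cx", "cy" (pixels), "xyz" and "rotation" of the camera in the world. Camera axes: x right, y up, looking along -z (the intrinsics and any distortion apply to the point x, -y, -z); pixel columns grow to the right and rows downward; lengths in m; the calibration is good to about 2 mm. A picture is of the moment at which its call begins: read the wrist's pose just before it. calibration takes no time and is no camera call; for the wrist camera it gives the pose at the moment of the call.
- sign_off(): hands the job in; it is judged then, once.
The state is a dict: "clock": time; "qpos": joint angles; "qd": joint speeds; "effort": joint torques, N m; "position": TCP position; "ee_rot": TCP orientation; "contact_force": force on the tool from outside, world axes, zero at the start; "moment": the same for the moment, N m; "width": finger opening in m; "gripper_force": force on a finger pad.
Only numpy, scipy, OpenCV 4.12 (cv2) and the standard library are available. Lean on these libraries where they do the work, as an engineer would, in place of code of your own. Each camera call takes 0.05 s, during which the arm holds its last target. There are 200 camera calls.

## Working session

There is one attempt and no reset: what is moved stays moved. The work goes in short steps, Python scripts to look and compute and a tool call to move; the robot and the scene stay as the last step left them, time stands still between calls to the robot, and variables do not carry over. Pictures are saved under pics/ and viewed, at most 10 in all, crops included, and the job is handed in when it is done.

Besides the shell and the picture viewer there is one more tool, called after "Request:" as name(argument=value, ...), one argument or row to a line, values as JSON. apply_moves: Moves the arm, as the interface text tells. Its arguments: {"type":"object","properties":{"steps":{"type":"array","items":{"type":"number"}},"jaw":{"type":"number"},"newtons":{"type":"number"}},"required":["steps"]}

```bash
mkdir -p pics
python3 - <<'E'
from rig import *
import cv2,numpy as np
s=get_state();print(s['clock'],s['position'],s['ee_rot'],s['width'])
a=get_image("scene");b=get_image("side")
for n,i in(("scene",a),("side",b)):
    cv2.imwrite(f"pics/{n}0.png",cv2.cvtColor(i,cv2.COLOR_RGB2BGR)); print(n,calibration(n))
E
```

```text
0.0 [ 0.13315256 -0.55877393  0.20931384] [-9.45338451e-04  9.93174019e-01  1.16638216e-01  1.03307512e-05] 0.0850084412068568
scene {'fx': 362.89297693853547, 'fy': 362.89297693853547, 'cx': 255.39479919808315, 'cy': 189.55157567868298, 'xyz': array([-0.15599184, -0.62125486,  0.52758572]), 'rotation': array([ 0.77566933,  0.45268366, -0.21718121, -0.38242242])}
side {'fx': 390.54118890301595, 'fy': 390.54118890301595, 'cx': 254.4431477715834, 'cy': 191.3281398359101, 'xyz': array([ 0.4382124 , -0.85133108,  0.65290661]), 'rotation': array([8.94214196e-01, 4.46909589e-01, 6.69799497e-04, 2.55409813e-02])}
```

View pics/scene0.png

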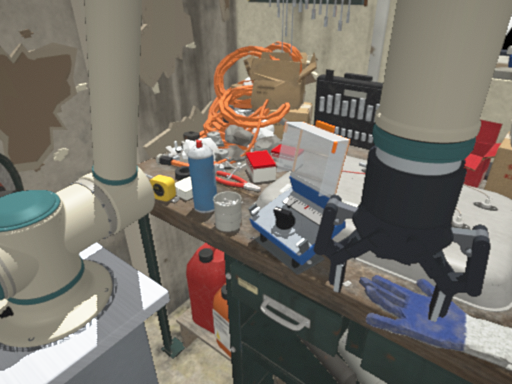

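View pics/side0.png

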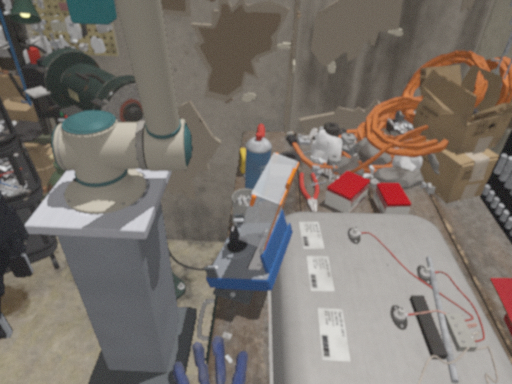

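Scene view: the setter is near (300,220), with its knob at (284,217), the can at (202,180) and the tin at (228,210). Side view: the knob is at (236,240) and the cover leans back at (275,190). I'll enlarge both.

```bash
cat > h.py <<'E'
from rig import *
import cv2,numpy as np
from scipy.spatial.transform import Rotation as R
def cam(n):
    c=calibration(n);return c,R.from_quat(c['rotation'],scalar_first=True)
def ray(c,r,u,v):
    d=r.apply([(u-c['cx'])/c['fx'],-(v-c['cy'])/c['fy'],-1]);return c['xyz'],d/np.linalg.norm(d)
def tri(p,q):
    (a,d),(b,e)=p,q
    t=np.linalg.lstsq(np.c_[d,-e],b-a,rcond=None)[0]
    x,y=a+t[0]*d,b+t[1]*e
    return (x+y)/2,np.linalg.norm(x-y)
def proj(c,r,p):
    q=r.inv().apply(np.asarray(p)-c['xyz'])
    return np.c_[c['cx']+c['fx']*q[...,0]/-q[...,2],c['cy']-c['fy']*q[...,1]/-q[...,2]]
def plane(p,n,p0): a,d=p; return a+d*(np.dot(p0-a,n)/np.dot(d,n))
E
python3 - <<'E'
from h import *
a=cv2.imread("pics/scene0.png")[110:270,180:350];b=cv2.imread("pics/side0.png")[145:295,200:310]
a=cv2.resize(a,None,fx=2.5,fy=2.5,interpolation=2);b=cv2.resize(b,None,fx=3.3,fy=3.3,interpolation=2)
m=np.zeros((max(a.shape[0],b.shape[0]),a.shape[1]+b.shape[1],3),np.uint8);m[:a.shape[0],:a.shape[1]]=a;m[:b.shape[0],a.shape[1]:]=b
print(a.shape,b.shape);cv2.imwrite("pics/m1.png",m)
cs,rs=cam("scene");cd,rd=cam("side")
print(tri(ray(cs,rs,284,212),ray(cd,rd,237,232)))
E
```

```text
(400, 425, 3) (495, 363, 3)
(array([ 0.38709953, -0.2696838 ,  0.10710687]), np.float64(0.005513385946218362))
```

View pics/m1.png

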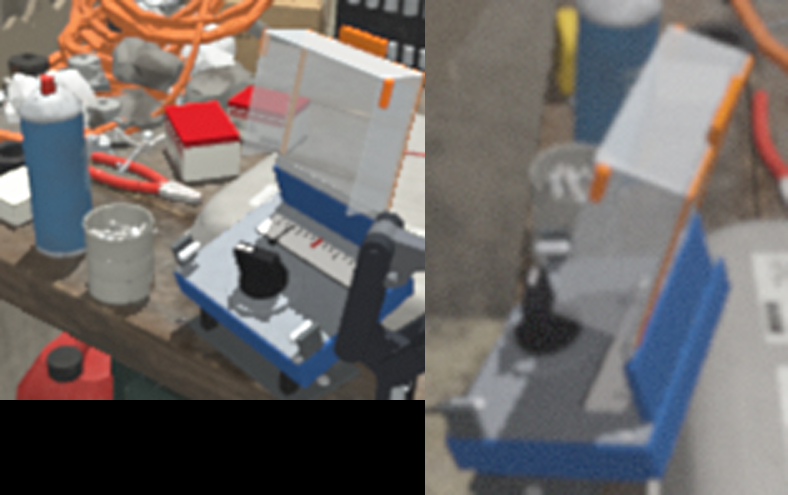

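```bash
cat >> h.py <<'E'
def frame(L,Rr):
    y=(L-Rr);y[2]=0;y/=np.linalg.norm(y);x=np.array([y[1],-y[0],0]);z=np.array([0,0,1.])
    c,s=np.cos(.31416),np.sin(.31416);n=-s*x+c*z;u=c*x+s*z
    return x,y,n,u
E
python3 - <<'E'
from h import *
cs,rs=cam("scene");cd,rd=cam("side")
P={}
for k,a,b in[("L",(254,208),(237.3,218.6)),("R",(301.2,242),(212.7,269)),("knobtop",(278.5,210.5),(237,229)),("pointer",(287,202),None),("red",(307.2,207.2),None)]:
    if b: P[k],e=tri(ray(cs,rs,*a),ray(cd,rd,*b));print(k,P[k],e)
x,y,n,u=frame(P["L"],P["R"])
print("width",np.linalg.norm(P["L"]-P["R"]),"yaw",np.degrees(np.arctan2(x[1],x[0])))
m=(P["L"]+P["R"])/2-26e-3*n+45e-3*u   # panel middle
print("mid",m,"expected z .08")
m[2]=.08
for k,px in[("pointer",(287,202)),("red",(307.2,207.2)),("scaleR",(322,216))]:
    q=plane(ray(cs,rs,*px),n,m);d=q-m;print(k,q,"u",d@u,"y",d@y)
print("knob axis top pred",m-.022*u+.044*n)
for nme in("scene","side"):
    c,r=cam(nme);print(nme,proj(c,r,np.array([m-.022*u+.044*n,m+.082*y-.045*u+.026*n,m-.082*y-.045*u+.026*n,m+.064*u+.05*n+.066*y])))
# can, tin
for k,px,h in[("can",(202,212),0),("tin",(227,231),0)]: print(k,plane(ray(cs,rs,*px),np.array([0,0,1.]),np.zeros(3)))
E
```

```text
L [ 0.38238942 -0.19561945  0.08555474] 0.004918417302307142
R [ 0.34683475 -0.3414123   0.08077526] 0.0044058727995263435
knobtop [ 0.38624699 -0.25686859  0.10511341] 0.00322813253946813
width 0.15014171244627045 yaw -13.705270569482199
mid [ 0.41399676 -0.28055937  0.07234333] expected z .08
pointer [ 0.44822892 -0.23918159  0.08762067] u 0.02466094408342584 y 0.04831018703351556
red [ 0.45038187 -0.29126138  0.09230953] u 0.03983437342445664 y -0.0017766584256786319
scaleR [ 0.43936418 -0.33437643  0.09215069] u 0.03932036606183886 y -0.046274499196479205
knob axis top pred [ 0.38045962 -0.27238063  0.11504809]
scene [[282.77828389 209.47249771]
 [252.5729249  205.69920487]
 [304.61773432 240.59217368]
 [289.68113476 173.43061834]]
side [[233.34603734 231.20896677]
 [238.43056475 213.74791971]
 [211.39437921 266.9038406 ]
 [280.48212747 206.77529967]]
can [ 0.39106594 -0.01109254  0.        ]
tin [ 0.36768738 -0.12057807  0.        ]
```

Request:
apply_moves(
  steps=[2,2.5,1,-3,4,6,2,-7,6,9,3,-14,8,12,4,-20,10,15,5,-25,12,18,5,-27,14,21,5,-27,16,24,5,-27],
)

```text
clock: 0.77
position: [0.2937, -0.3177, 0.2602]
ee_rot: [0.0, 0.993, -0.119, 0.0]
contact_force: [0.4, 0.3, -1.2]
width: 0.0855
gripper_force: 0.0
```

Run:
```python
from h import *
s=get_state();print(s['clock'],s['position'],s['contact_force'])
c=calibration("wrist");print(c)
i=get_image("wrist");cv2.imwrite("pics/w1.png",cv2.cvtColor(i,cv2.COLOR_RGB2BGR))
```

```text
0.7667 [ 0.29370919 -0.31770111  0.26022365] [ 0.43450719  0.33295706 -1.16892309]
{'fx': 273.379401499186, 'fy': 273.379401499186, 'cx': 253.9707664945212, 'cy': 189.91146077448974, 'xyz': array([ 0.36084442, -0.3326691 ,  0.42295301]), 'rotation': array([-0.61237575,  0.08419158, -0.10703592,  0.77874966])}
```

View pics/w1.png

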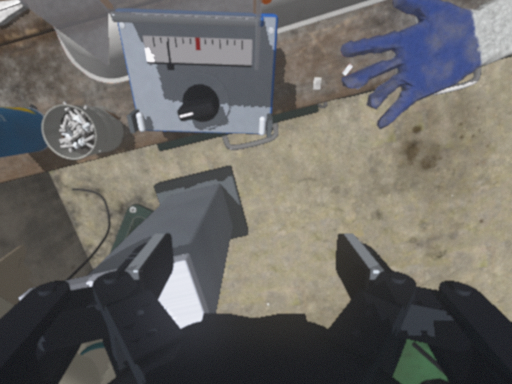

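The wrist view shows the setter from above: the pointer near (170,52), the red band at (198,44), the knob at (200,102), and the posts at (139,121) and (263,125). I'll crop for detail.

Run:
```python
import cv2
i=cv2.imread("pics/w1.png")[0:145,110:285]
cv2.imwrite("pics/w1c.png",cv2.resize(i,None,fx=4,fy=4,interpolation=2))
```

```text
(no output)
```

View pics/w1c.png

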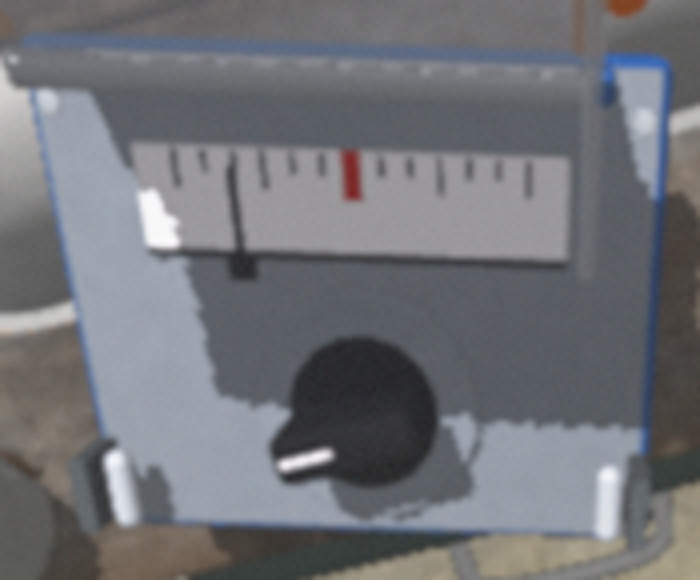

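Run:
```python
from h import *
c=dict(fx=273.379,fy=273.379,cx=253.971,cy=189.911,xyz=np.array([.36084,-.33267,.42295]));r=R.from_quat([-0.61237575,0.08419158,-0.10703592,0.77874966],scalar_first=True)
f=lambda u,v:ray(c,r,110+u/4,v/4)
yaw=-13.7*np.pi/180;m=np.array([.414,-.2806,.08])
for it in range(6):
    y=np.array([-np.sin(yaw),np.cos(yaw),0]);x,y,n,u=frame(y,-y)
    S=[plane(f(*p),n,m) for p in[(133,143),(570,157),(565,262),(150,250)]]   # scale plate corners
    K=plane(f(365,412),n,m+.012*n)
    d=S[1]-S[0];d2=S[2]-S[3]; yaw=np.mean([np.arctan2(-q[0],q[1]) if 0 else np.arctan2(q[0],-q[1])*-1*-1 for q in(d,d2)])
    yaw=-np.mean([np.arctan2(q[0],-q[1]) for q in(d,d2)])*-1 if 0 else np.mean([np.arctan2(q[1],q[0])+np.pi/2 for q in(d,d2)])
    m0=K-.012*n+.022*u
    m=m0*[1,1,0]+[0,0,.08]
print("yaw",np.degrees(yaw),"m",m,m0,"platewidth",np.linalg.norm(d),np.linalg.norm(d2))
np.savez("f.npz",m=m,yaw=yaw)
def loc(p,h=0): q=plane(f(*p),n,m+h*n)-m;return np.round(1000*np.array([q@u,q@y]),1)
for k,p,h in[("ptr",(233,185),0),("ptrtip",(231,165),0),("red",(351,175),0),("redtop",(351,152),0),("redbot",(353,198),0),("FL",(103,520),0),("FR",(645,533),0),("knobend",(272,462),.044),("w1",(280,467),.044),("w2",(333,455),.044),("postL",(118,487),.026),("postR",(608,500),.026),("disc",(365,412),.012)]:print(k,loc(p,h))
for nme in("scene","side"):
    cc,rr=cam(nme);print(nme,proj(cc,rr,np.array([m-.022*u+.044*n,m+.082*y-.045*u+.026*n,m-.082*y-.045*u+.026*n])))
print("grip",m-.022*u+.037*n)
```

```text
yaw -15.226829352765995 m [ 0.41065697 -0.28144944  0.08      ] [ 0.41065697 -0.28144944  0.08      ] platewidth 0.1179838119290659 0.11760729919722188
ptr [35.5 33.6]
ptrtip [40.3 33.5]
red [38.8  1. ]
redtop [44.3  0.5]
redbot [33.2  0.9]
FL [-62.8  90.2]
FR [-62.  -85.7]
knobend [-26.9  20.4]
w1 [-28.3  18.3]
w2 [-24.5   3.5]
postL [-41.9  71.8]
postR [-41.6 -72.4]
disc [-22.  -0.]
scene [[281.94056557 210.12119637]
 [252.37152807 205.88700769]
 [302.81491591 241.70809733]]
side [[231.80660553 231.13642938]
 [238.02481521 213.76607697]
 [208.785699   266.38930977]]
grip [ 0.37943601 -0.27295119  0.10839069]
```

Request:
apply_moves(
  steps=[1,0.6,0,7,2,1.2,0,14,3,1.8,0,21,4,2.4,0,28,5,3,0,35,6,3.6,-1,42,7,4.2,-2,49,8.6,4.6,-4,56],
  jaw=130,
  newtons=20,
)

```text
clock: 1.48
position: [0.3797, -0.2737, 0.2212]
ee_rot: [0.002, 0.931, 0.364, 0.0]
contact_force: [0.5, -0.5, -0.2]
width: 0.0418
gripper_force: 0.0
```

Request:
apply_moves(
  steps=[0,0,0,7,0,0,0,14,0,0,-1,21,0,0,-2,28,0,0,-3,35,0,0,-4,42,0,0,-5,48.5,0,0,-6,48.5],
)

```text
clock: 2.15
position: [0.3765, -0.2728, 0.1601]
ee_rot: [-0.002, 0.701, 0.714, -0.001]
contact_force: [-23.5, 4.5, 23.4]
width: 0.0417
gripper_force: 0.0
```

Run:
```python
from h import *
s=get_state();print(s['clock'],s['position'],s['qpos'],s['contact_force'],s['width'])
i=get_image("wrist");c,r=cam("wrist")
cv2.imwrite("pics/w2.png",cv2.cvtColor(i,cv2.COLOR_RGB2BGR))
z=np.load("f.npz");m=z['m'];yaw=float(z['yaw']);y=np.array([-np.sin(yaw),np.cos(yaw),0]);x,y,n,u=frame(y,-y)
t=s['position']
print(proj(c,r,np.array([m-.022*u+.044*n,m+.034*y+.038*u,m+.001*y+.038*u,t])))
```

```text
2.15 [ 0.37654216 -0.27284564  0.16006966] [-0.77451021  0.149741    1.80513835 -0.00301353  1.19130394 -0.79187689] [-23.47293073   4.48180997  23.35259182] 0.04167022678890903
[[256.53455521 205.32606701]
 [346.29324416 182.47199712]
 [332.83878819 216.94668582]
 [255.28413599 228.66680822]]
```

View pics/w2.png

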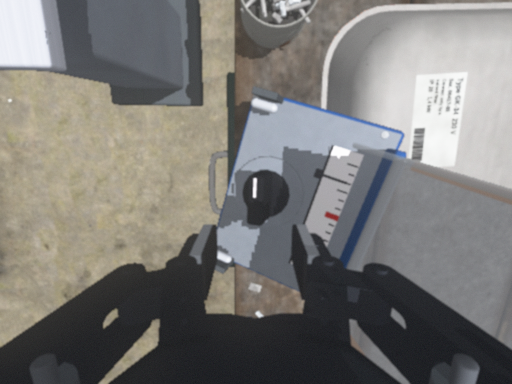

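The image shows the knob bar at about 74° and the pointer still at the start. The 23 N force means the wide knuckles touch the open cover at this yaw. I'll back off and realign with the setter, then turn the knob by pushing the bar ends with shut fingers from the front side.

Request:
apply_moves(
  steps=[-1,0,2,0,-2,0.5,4,-4,-3.1,1,6,-11,-3.1,1.5,6,-18,-3.1,1.5,6,-25,-3.1,1.5,6,-32,-3.1,1.5,6,-39,-3.1,1.5,6,-46],
  jaw=255,
)

```text
clock: 2.87
position: [0.348, -0.2583, 0.2199]
ee_rot: [-0.0, 0.926, 0.378, -0.0]
contact_force: [-0.0, 0.3, -0.9]
width: -0.0003
gripper_force: 0.0
```

Request:
apply_moves(
  steps=[0,0,0,-7,0,0,0,-14,0,0,0,-21,0,0,0,-28,0,0,0,-35,0,0,0,-42,0,0,0,-49,0,0,0,-56],
)

```text
clock: 3.53
position: [0.348, -0.2584, 0.2198]
ee_rot: [-0.0, 0.995, -0.101, -0.0]
contact_force: [0.7, 0.3, -0.4]
width: 0.0
gripper_force: 0.0
```

Request:
apply_moves(
  steps=[0,0,-2,-4,0,0,-4,-4,0,0,-6,-4,0,0,-8,-4,0,0,-10,-4,0,0,-11,-4,0,0,-12,-4,0,0,-12,-4],
)

```text
clock: 4.2
position: [0.3468, -0.2571, 0.0981]
ee_rot: [-0.001, 0.991, -0.133, -0.002]
contact_force: [-0.4, 1.0, 0.6]
width: 0.0002
gripper_force: 0.0
```

```bash
cat > st.py <<'E'
from h import *
s=get_state();print(s['clock'],s['position'],s['contact_force'],s['width'])
i=get_image("wrist");c,r=cam("wrist")
z=np.load("f.npz");m=z['m'];yaw=float(z['yaw']);y=np.array([-np.sin(yaw),np.cos(yaw),0]);x,y,n,u=frame(y,-y)
# rectified panel view: 4 px/mm, u -65..60, y 70..-70 (panel plane)
P=np.array([m+a*u+b*y for a,b in[(.06,.07),(.06,-.07),(-.05,-.07),(-.05,.07)]])
H=cv2.getPerspectiveTransform(proj(c,r,P).astype(np.float32),np.float32([[0,0],[700,0],[700,550],[0,550]]))
w=cv2.warpPerspective(i,H,(700,550))
# red and pointer positions in scale band u 33..45mm
b=w[75:135].astype(int);red=(b[...,0]-b[...,1]>60)&(b[...,0]-b[...,2]>50)
print("red y mm",70-np.mean(np.nonzero(red)[1])/5 if red.any() else None)
col=w[140:160].astype(int).max(2).mean(0)  # u 28..32 : below ticks
k=np.nonzero(col<np.median(col[100:600])-40)[0];print("dark y mm",np.round(70-k/5,1)[::3])
import sys
if len(sys.argv)>1: cv2.imwrite(f"pics/{sys.argv[1]}.png",cv2.cvtColor(np.hstack([cv2.resize(i,(400,300)),cv2.resize(w,(382,300))]),cv2.COLOR_RGB2BGR))
E
python3 st.py p1
```

```text
4.2 [ 0.34678792 -0.25714118  0.09810684] [-0.39073197  0.9738706   0.56764631] 0.00021901121927771767
red y mm 0.4891891891891902
dark y mm [ 34.8  34.2  33.6  33.  -59.4 -60.  -60.6 -61.2 -61.8 -62.4 -63.  -63.6
 -64.2 -64.8 -65.4 -66.  -66.6 -67.2 -67.8 -68.4 -69.  -69.6]
```

View pics/p1.png

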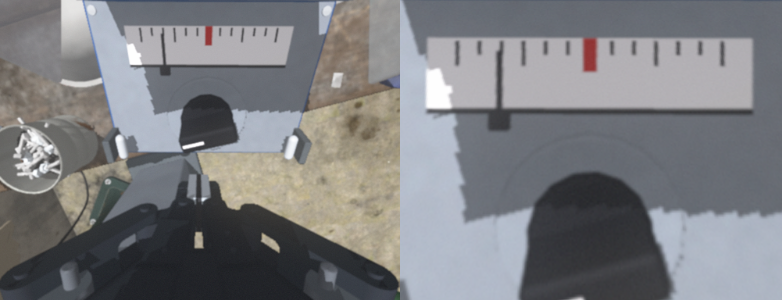

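Fingers are in front of the knob. The rectified scale reads pointer +33.9 mm and red +0.5 mm. I'll push the left bar end up the slope.

Request:
apply_moves(
  steps=[0.7,0,0,0,1.37,-0.1,0,0,1.76,0.3,0,0,2.1,0.5,0,0,2.47,0.7,0,0,3.07,0.84,0,0,3.77,0.8,0,0,3.77,0.8,0,0],
)

```text
clock: 4.92
position: [0.3877, -0.2508, 0.1005]
ee_rot: [0.0, 0.991, -0.131, 0.001]
contact_force: [-0.1, -0.7, -0.6]
width: -0.0002
gripper_force: 0.0
```

```bash
python3 st.py p2
```

```text
4.9167 [ 0.38767752 -0.2508006   0.10048143] [-0.13715966 -0.73273853 -0.64137907] -0.00022227032095130985
red y mm 0.6692810457516316
dark y mm [ 34.6  34.   33.4  32.8 -59.  -59.6 -60.2 -60.8 -61.4 -62.  -62.6 -63.2
 -63.8 -64.4 -65.  -65.6 -66.2 -66.8 -67.4 -68.  -68.6 -69.2 -69.8]
```

View pics/p2.png

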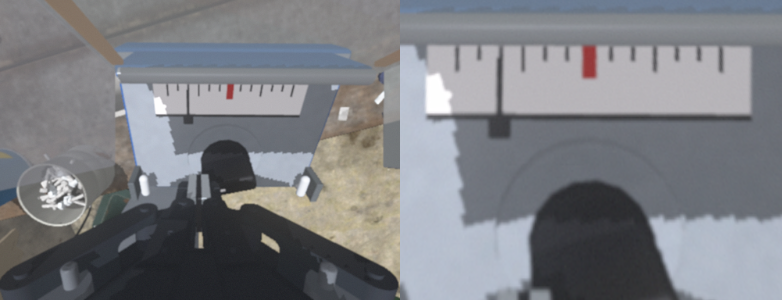

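The pointer hasn't moved: the finger, at dy = +23.5 mm, slipped past outside the left bar end. I'll retreat to the front and check where the knob's white line is before pushing nearer the axis.

Request:
apply_moves(
  steps=[-0.5,1,0,0,-1.5,1.2,0,0,-2.7,0.8,0,0,-3.8,0,0,0,-3.8,-0.8,0,0,-3.8,-0.8,0,0],
)

```text
clock: 5.47
position: [0.3474, -0.2595, 0.1005]
ee_rot: [0.001, 0.991, -0.132, 0.0]
contact_force: [0.7, -0.4, -0.3]
width: -0.0001
gripper_force: 0.0
```

```bash
cat > k.py <<'E'
from h import *
s=get_state();i=get_image("wrist");c,r=cam("wrist")
z=np.load("f.npz");m=z['m'];yaw=float(z['yaw']);y=np.array([-np.sin(yaw),np.cos(yaw),0]);x,y,n,u=frame(y,-y)
print(s['clock'],s['position'],s['contact_force'])
o=m-.022*u; a=np.radians(254)
pr=np.array([o+.044*n]+[o+h*n+rr*(np.cos(a)*u-np.sin(a)*y) for h,rr in[(.044,.021),(.044,-.021)]]+[s['position']])
uv=proj(c,r,pr);print("axis top, left end, right end, tcp",uv.round(1))
v=i.min(2);u0,v0=uv[0].astype(int)
cv2.imwrite("pics/k.png",cv2.cvtColor(cv2.resize(i[v0-70:v0+70,u0-80:u0+80],None,fx=4,fy=4,interpolation=2),cv2.COLOR_RGB2BGR));print("crop org",u0-80,v0-70)
E
python3 k.py
```

```text
5.4667 [ 0.347439   -0.25950218  0.10048211] [ 0.68476635 -0.37112761 -0.30665744]
axis top, left end, right end, tcp [[265.5 181.7]
 [229.8 190.3]
 [302.6 172.7]
 [256.8 225.1]]
crop org 185 111
```

View pics/k.png

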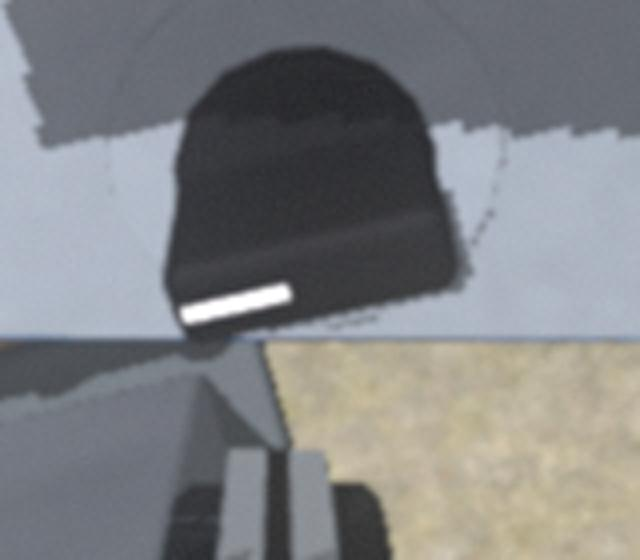

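The bar top centre is at crop (315,280), within 2 px of the prediction, and the fingertips are where expected. I'll push at a smaller radius in short pieces.

Request:
apply_moves(
  steps=[0.8,-0.1,0,0,1.5,-0.2,0,0,1.9,-0.2,0,0,2.1,-0.2,0,0,2.35,-0.2,0,0,2.35,-0.2,0,0],
)

```text
clock: 6.02
position: [0.3721, -0.2602, 0.1001]
ee_rot: [-0.0, 0.991, -0.131, -0.0]
contact_force: [-0.0, 0.9, 0.3]
width: -0.0002
gripper_force: 0.0
```

```bash
python3 st.py; python3 k.py
```

```text
6.0167 [ 0.3720873  -0.26022272  0.10007262] [-0.03322175  0.88019343  0.2948563 ] -0.00020057279070759404
red y mm 0.7945299145299174
dark y mm [ 34.8  34.2  33.6  33.  -58.8 -59.4 -60.  -60.6 -61.2 -61.8 -62.4 -63.
 -63.6 -64.2 -64.8 -65.4 -66.  -66.6 -67.2 -67.8 -68.4 -69.  -69.6]
6.0667 [ 0.37167826 -0.26013992  0.10006405] [0.16105464 0.07158229 0.6656553 ]
axis top, left end, right end, tcp [[273.9 220.6]
 [239.3 228. ]
 [309.9 212.8]
 [255.8 224.3]]
crop org 193 150
```

Request:
apply_moves(
  steps=[0.32,0.15,0,0,0.7,0.25,0,0,1.07,0.26,0,0,1.36,0.2,0,0,1.36,0.2,0,0],
)

```text
clock: 6.53
position: [0.3859, -0.2588, 0.1004]
ee_rot: [0.0, 0.991, -0.131, 0.0]
contact_force: [-0.9, 0.4, 0.0]
width: 0.0
gripper_force: 0.0
```

```bash
python3 st.py
```

```text
6.5333 [ 0.38588641 -0.25875272  0.10035184] [-0.86523084  0.36094152  0.0127784 ] 3.281956451248632e-05
red y mm 0.8341643582640756
dark y mm [ 34.8  34.2  33.6  33.  -58.8 -59.4 -60.  -60.6 -61.2 -61.8 -62.4 -63.
 -63.6 -64.2 -64.8 -65.4 -66.  -66.6 -67.2 -67.8 -68.4 -69.  -69.6]
```

Run:
```python
from h import *
q1=R.from_quat([0.,.993,-.119,0.],scalar_first=True)
c1=dict(fx=273.379,fy=273.379,cx=253.971,cy=189.911,xyz=np.array([.36084,-.33267,.42295]));r1=R.from_quat([-0.61237575,0.08419158,-0.10703592,0.77874966],scalar_first=True)
c,r=cam("wrist");s=get_state();qn=R.from_quat(s['ee_rot'],scalar_first=True)
off=qn.inv().apply(c['xyz']-s['position']);rel=qn.inv()*r
print(off,q1.inv().apply(c1['xyz']-[.29371,-.3177,.26022]))
qk=R.from_quat([.001,.991,-.132,0],scalar_first=True)
ck=dict(c1,xyz=np.array([.34744,-.2595,.10048])+qk.apply(off));rk=qk*rel
for a,b in[((180,116.75),(230.5,189.75)),((193.25,113.75),(258,184))]:print(tri(ray(c1,r1,*a),ray(ck,rk,*b)))
```

```text
[ 0.06878707 -0.00125645 -0.16273028] [ 0.06876632 -0.00131566 -0.16273   ]
(array([ 0.37648773, -0.25212354,  0.11013254]), np.float64(0.0004670421675642346))
(array([ 0.37611005, -0.26820507,  0.11269077]), np.float64(0.00032242771899528645))
```

Run:
```python
from h import *
o=[]
for n,(u,v,w,h) in(("wrist",(180,140,160,130)),("side",(200,190,80,65)),("scene",(250,160,80,65))):
    i=get_image(n)[v:v+h,u:u+w];o.append(cv2.resize(i,(400,325) if n!="wrist" else (400,325),interpolation=2))
o.append(o[0]*0)
cv2.imwrite("pics/q.png",cv2.cvtColor(np.vstack([np.hstack(o[:2]),np.hstack(o[2:])])[:600],cv2.COLOR_RGB2BGR))
```

View pics/q.png

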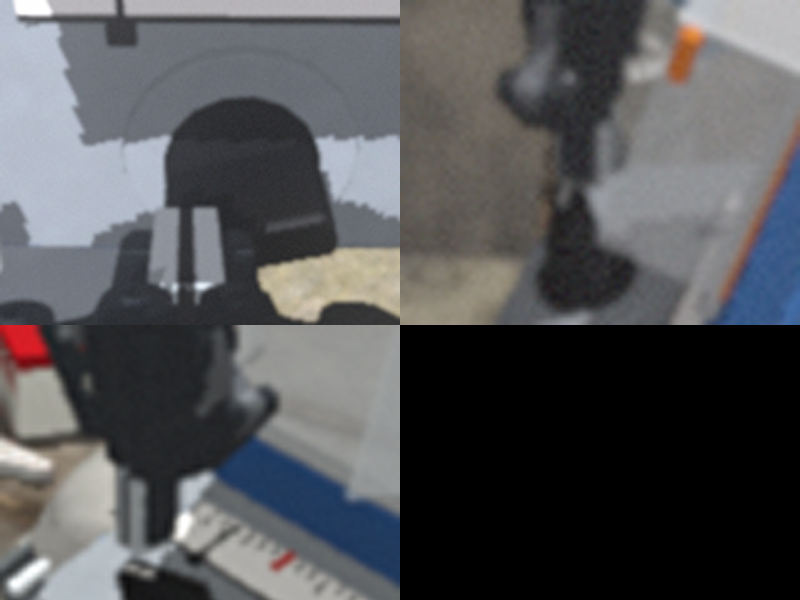

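The side and scene crops both show the fingertips hovering just above the knob top, so the bar was never touched. I'll go back in front, lower 15 mm, and push again.

Request:
apply_moves(
  steps=[-1.9,0,0,0,-3.76,0,0,0,-3.76,0,-0.8,0,-3.76,0,-1.5,0,-2.6,-0.1,-1.5,0,-2.0,-0.2,-1.5,0,-1.4,-0.2,-1.5,0,-1.4,-0.2,-1.5,0],
)

```text
clock: 7.4
position: [0.3664, -0.256, 0.0838]
ee_rot: [-0.004, 0.991, -0.13, -0.007]
contact_force: [-12.5, 6.4, 7.8]
width: -0.0004
gripper_force: 6.6
```

```bash
python3 st.py
```

```text
7.4 [ 0.36640728 -0.2560046   0.08380705] [-12.45559442   6.42159618   7.83517399] -0.0003687450786156247
red y mm 0.837636080870908
dark y mm [ 26.4  25.8  25.2  24.6 -59.  -59.6 -60.2 -60.8 -61.4 -62.  -62.6 -63.2
 -63.8 -64.4 -65.  -65.6 -66.2 -66.8 -67.4 -68.  -68.6 -69.2 -69.8]
```

Contact now: the pointer moved from 33.9 to 25.5 mm. I'll continue the arc nearer the bar end.

Request:
apply_moves(
  steps=[-0.3,0.5,0,0,-0.26,1.1,0,0,0.29,1.06,0,0,0.6,1.08,0,0,0.95,1.09,0,0,1.25,1.05,0,0,1.58,1.02,0,0,1.58,1.02,0,0],
)

```text
clock: 8.12
position: [0.3874, -0.249, 0.0848]
ee_rot: [-0.001, 0.991, -0.131, -0.001]
contact_force: [-1.6, 3.3, 0.5]
width: -0.0002
gripper_force: 1.8
```

```bash
python3 st.py
```

```text
8.1167 [ 0.38744728 -0.24898666  0.08482742] [-1.5747009   3.2710205   0.51862504] -0.00016132396224767916
red y mm 0.45723421262989916
dark y mm [ 16.8  16.2  15.6  15.  -59.  -59.6 -60.2 -60.8 -61.4 -62.  -62.6 -63.2
 -63.8 -64.4 -65.  -65.6 -66.2 -66.8 -67.4 -68.  -68.6 -69.2 -69.8]
```

Request:
apply_moves(
  steps=[0.1,0.6,1,0,0.1,0.6,4,0,-0.7,-1.5,4,0,-1.5,-3.5,4,0,-2.3,-5.4,4,0,-2.3,-5.4,2,0,-2.3,-5.4,0,0,-2.3,-5.4,0,0],
)

```text
clock: 8.83
position: [0.3636, -0.3039, 0.0837]
ee_rot: [-0.001, 0.991, -0.132, -0.001]
contact_force: [-1.0, 0.5, -1.0]
width: -0.0
gripper_force: 0.0
```

```bash
python3 st.py
```

```text
8.8333 [ 0.36355035 -0.3039438   0.08367977] [-0.98233407  0.50808907 -0.99511385] -2.1451951192966587e-05
red y mm 1.5838976674191088
dark y mm [ 18.6  18.   17.4  16.8  16.2 -59.  -59.6 -60.2 -60.8 -61.4 -62.  -62.6
 -63.2 -63.8 -64.4 -65.  -65.6 -66.2 -66.8 -67.4 -68.  -68.6 -69.2 -69.8]
```

Request:
apply_moves(
  steps=[-0.05,0.7,0,0,-0.1,1.26,0,0,-0.3,1.5,0,0,-0.47,1.77,0,0,-0.6,2.05,0,0,-0.72,2.35,0,0,-0.72,2.35,0,0],
)

```text
clock: 9.47
position: [0.3568, -0.2808, 0.0858]
ee_rot: [0.001, 0.991, -0.131, 0.001]
contact_force: [-0.3, -2.4, 0.7]
width: -0.0001
gripper_force: 1.3
```

```bash
python3 st.py
```

```text
9.4667 [ 0.35677158 -0.28081823  0.08578272] [-0.34159528 -2.44420415  0.74630503] -6.652142323520424e-05
red y mm 1.1237864077669855
dark y mm [ 13.   12.4  11.8  11.2 -58.6 -59.2 -59.8 -60.4 -61.  -61.6 -62.2 -62.8
 -63.4 -64.  -64.6 -65.2 -65.8 -66.4 -67.  -67.6 -68.2 -68.8 -69.4]
```

Request:
apply_moves(
  steps=[0,0.4,0,0,-0.04,0.76,0,0,0,1.0,0,0,0.06,1.29,0,0,0.06,1.29,0,0],
)

```text
clock: 9.93
position: [0.3555, -0.2676, 0.0849]
ee_rot: [0.0, 0.991, -0.131, -0.002]
contact_force: [-3.6, -3.6, -0.4]
width: -0.0003
gripper_force: 2.0
```

```bash
python3 st.py
```

```text
9.9333 [ 0.35547502 -0.26759835  0.08486268] [-3.61838171 -3.57621055 -0.37146016] -0.0002714311964462461
red y mm 1.587816091954025
dark y mm [  1.    0.4  -0.2  -0.8 -58.6 -59.2 -59.8 -60.4 -61.  -61.6 -62.2 -62.8
 -63.4 -64.  -64.6 -65.2 -65.8 -66.4 -67.  -67.6 -68.2 -68.8 -69.4]
```

Request:
apply_moves(
  steps=[-0.6,-0.8,0,0,-1.5,-1.2,0,0,-1.5,-1.2,3,0,-1.5,-1.2,6,0,-1.5,-1.2,6,0,-1.5,-1.2,6,0],
)

```text
clock: 10.48
position: [0.3424, -0.2804, 0.1464]
ee_rot: [0.001, 0.991, -0.132, 0.001]
contact_force: [-1.3, -1.1, -0.1]
width: 0.0001
gripper_force: 0.0
```

```bash
cat >> st.py <<'E'
for a,b in((77,84),(85,92),(93,100)):
    l=w[a:b].astype(int).mean(0);rr=np.nonzero(l[:,0]-l[:,1]>40)[0];print("red",70-rr[[0,-1]]/5 if len(rr) else None)
l=w[105:150].astype(int).max(2);d=l-np.median(l[:,100:600],1)[:,None]
for k in range(0,45,8):
    kk=np.nonzero(d[k:k+8,250:500].mean(0)<-40)[0]+250;print("ptr u",60-(105+k)/5,70-kk[[0,-1]]/5 if len(kk) else None)
E
python3 st.py
```

```text
10.4833 [ 0.34239745 -0.28043575  0.1464493 ] [-1.29217169 -1.12625226 -0.12925204] 6.642083492712687e-05
red y mm 2.247619047619054
dark y mm [  2.    1.4   0.8   0.2  -0.4 -58.  -58.6 -59.2 -59.8 -60.4 -61.  -61.6
 -62.2 -62.8 -63.4 -64.  -64.6 -65.2 -65.8 -66.4 -67.  -67.6 -68.2 -68.8
 -69.4]
red None
red [ 4.2 -0.6]
red [ 4.2 -0.6]
ptr u 39.0 [ 18.2 -29.8]
ptr u 37.4 [  2.4 -22.8]
ptr u 35.8 [  2.6 -22.8]
ptr u 34.2 [ 2.6 -0.6]
ptr u 32.6 [ 2.4 -0.4]
ptr u 31.0 [ 2.  -0.4]
```

The pointer stands within about 0.8 mm of the band centre. Next, over the open cover to its rear, to push the lip forward.

Request:
apply_moves(
  steps=[-1,0,4,0,-1,0,8,0,-1,0,12,0,-1,0,16,0,-1,0,19,0,2,-0.4,20,0,6,-1,20,0,9.5,-1.7,20,0],
)

```text
clock: 11.2
position: [0.4384, -0.2966, 0.3452]
ee_rot: [-0.0, 0.991, -0.132, 0.0]
contact_force: [-0.5, -1.0, -0.0]
width: -0.0001
gripper_force: 0.0
```

Request:
apply_moves(
  steps=[3,-0.5,0,0,6.5,-1,0,0,10.5,-1.8,0,0,12,-2.2,0,0,12,-2.2,-3,0,12,-2.2,-6,0,12,-2.2,-9.5,0,12,-2.2,-9.5,0],
)

```text
clock: 11.87
position: [0.5522, -0.3152, 0.2397]
ee_rot: [-0.005, 0.991, -0.131, -0.009]
contact_force: [-1.5, 0.3, -2.0]
width: -0.0001
gripper_force: 0.0
```

```bash
cat > ss.py <<'E'
from h import *
import sys
s=get_state();z=np.load("f.npz");m=z['m'];w=float(z['yaw']);d=s['position']-m
print(s['clock'],s['position'],s['contact_force'],"setter x,y",d[0]*np.cos(w)+d[1]*np.sin(w),-d[0]*np.sin(w)+d[1]*np.cos(w))
b=get_image("side").astype(int);o=(b[...,0]>170)&(b[...,1]>70)&(b[...,1]<150)&(b[...,2]<80);o[:,320:]=0;o[:145]=0
v,u=np.nonzero(o);print("orange",len(u),[(int(u[v==k].min()),int(u[v==k].max()),int(k)) for k in sorted(set(v))[::6]])
E
python3 ss.py
```

```text
11.8667 [ 0.55220785 -0.31516374  0.23969284] [-1.45187279  0.33977397 -2.04568714] setter x,y 0.14543630377392608 0.004646355397648155
orange 109 [(294, 294, 146), (302, 302, 158), (299, 300, 170), (296, 313, 176), (300, 301, 182), (302, 317, 188), (306, 316, 194)]
```

Request:
apply_moves(
  steps=[-2.5,0.6,0,0,-4.5,1.2,0,0,-5.7,1.5,0,0,-6.9,1.85,0,0,-8,2.15,0,0,-9,2.4,0,0,-10,2.7,0,0,-11,2.95,0,0],
)

```text
clock: 12.58
position: [0.4467, -0.2893, 0.2508]
ee_rot: [0.0, 0.991, -0.131, 0.0]
contact_force: [0.1, -0.3, 0.1]
width: -0.0
gripper_force: 0.1
```

```bash
python3 ss.py
```

```text
12.5833 [ 0.44671398 -0.28929465  0.25083304] [ 0.05150633 -0.29821469  0.10131292] setter x,y 0.03685165428988031 0.0019002605415853495
orange 105 [(294, 294, 145), (306, 308, 161), (300, 313, 176), (300, 301, 182), (302, 317, 188), (305, 317, 194)]
```

Request:
apply_moves(
  steps=[-1,0.25,0,0,-2,0.5,0,0,-3,0.8,0,0,-3,0.8,0,0,-3,0.8,0,0,-3,0.8,0,0,-3,0.8,0,0,-3,0.8,0,0],
)

```text
clock: 13.3
position: [0.4176, -0.2815, 0.2501]
ee_rot: [0.0, 0.991, -0.131, 0.0]
contact_force: [-0.5, -0.8, 0.3]
width: -0.0001
gripper_force: 0.0
```

```bash
cat > od.py <<'E'
from h import *
s=get_state();print(s['clock'],s['position'],s['contact_force'])
def om(b): 
    h=cv2.cvtColor(b,cv2.COLOR_BGR2HSV);return cv2.inRange(h,(5,130,90),(16,255,255))
for n,(a,b,c,d) in(("side",(145,300,180,320)),("scene",(110,260,230,360))):
    o=om(cv2.imread(f"pics/{n}0.png")[a:b,c:d]);q=om(cv2.cvtColor(get_image(n),cv2.COLOR_RGB2BGR)[a:b,c:d])
    for k,t in(("old",o),("new",q)):
        N,_,S,C=cv2.connectedComponentsWithStats(t);print(n,k,[(S[i][:2]+[c,a]).tolist()+S[i][2:].tolist() for i in range(1,N) if S[i][4]>6])
E
python3 od.py
```

```text
13.3 [ 0.41760616 -0.281463    0.25010867] [-0.52792461 -0.77721787  0.31230567]
side old [[293, 145, 20, 22, 93], [280, 163, 20, 43, 118], [250, 195, 6, 10, 31]]
side new [[293, 145, 20, 22, 97], [219, 164, 40, 83, 424], [251, 173, 28, 32, 73], [200, 214, 10, 9, 42]]
scene old [[230, 110, 59, 46, 833], [315, 120, 20, 13, 151], [230, 143, 6, 2, 8], [332, 142, 5, 11, 39], [230, 161, 6, 3, 11]]
scene new [[230, 110, 60, 46, 839], [230, 143, 6, 2, 8], [262, 149, 27, 15, 90], [230, 161, 6, 3, 11], [312, 177, 5, 5, 7], [292, 191, 8, 7, 30]]
```

The cover is falling forward. I'll rise over the lip and wait for it to settle.

Request:
apply_moves(
  steps=[0,0,4,0,0,0,4,0,0,0,4,0,-2,0.5,4,0,-4,1,4,0,-6,1.5,4,0,-7.2,1.7,4,0,-7.2,1.7,4,0],
)

```text
clock: 14.07
position: [0.3433, -0.2635, 0.29]
ee_rot: [-0.0, 0.991, -0.132, -0.001]
contact_force: [0.2, 0.7, -0.2]
width: -0.0003
gripper_force: 0.0
```

Request:
apply_moves(
  steps=[0,0,0,0,0,0,0,0,0,0,0,0,0,0,0,0,0,0,0,0,0,0,0,0,0,0,0,0,0,0,0,0],
)

```text
clock: 14.73
position: [0.3453, -0.2643, 0.2902]
ee_rot: [-0.0, 0.991, -0.131, -0.0]
contact_force: [0.0, 0.8, -0.0]
width: -0.0
gripper_force: 0.0
```

Request:
apply_moves(
  steps=[0,0,0,0,0,0,0,0,0,0,0,0,0,0,0,0,0,0,0,0,0,0,0,0,0,0,0,0,0,0,0,0],
)

```text
clock: 15.4
position: [0.3452, -0.2643, 0.2902]
ee_rot: [0.0, 0.991, -0.131, 0.0]
contact_force: [-0.7, -0.7, -0.5]
width: -0.0002
gripper_force: 0.0
```

Request:
apply_moves(
  steps=[0,0,0,0,0,0,0,0,0,0,0,0,0,0,0,0,0,0,0,0,0,0,0,0,0,0,0,0,0,0,0,0],
)

```text
clock: 16.07
position: [0.3452, -0.2643, 0.2902]
ee_rot: [0.0, 0.991, -0.131, -0.0]
contact_force: [-0.1, 1.2, 0.2]
width: 0.0003
gripper_force: 0.0
```

```bash
cat > od2.py <<'E'
from od import *
z=np.load("f.npz");m=z['m'];yaw=float(z['yaw']);y=np.array([-np.sin(yaw),np.cos(yaw),0]);x,y,n,u=frame(y,-y)
g=m+.064*u+.05*n
i=cv2.cvtColor(get_image("wrist"),cv2.COLOR_RGB2BGR);c,r=cam("wrist");t=om(i)
N,_,S,C=cv2.connectedComponentsWithStats(t);print("wrist",[S[k].tolist() for k in range(1,N) if S[k][4]>25])
cs,rs=cam("side")
for th in(0,.1,.3):
    a=np.cos(th)*-u+np.sin(th)*n;e=np.cos(th)*n+np.sin(th)*u
    L=[g+.118*a+.005*e+k*y for k in(.06,0,-.06)];print(th,L[1].round(4),"wrist",proj(c,r,np.array(L)).round(0).tolist(),"side",proj(cs,rs,np.array(L)).round(0).tolist())
E
python3 od2.py
```

```text
16.0667 [ 0.34520571 -0.26430189  0.2902102 ] [-0.11460468  1.19209442  0.19539047]
side old [[293, 145, 20, 22, 93], [280, 163, 20, 43, 118], [250, 195, 6, 10, 31]]
side new [[293, 145, 20, 22, 100], [200, 203, 56, 47, 437], [252, 205, 23, 3, 36], [206, 262, 9, 3, 27]]
scene old [[230, 110, 59, 46, 833], [315, 120, 20, 13, 151], [230, 143, 6, 2, 8], [332, 142, 5, 11, 39], [230, 161, 6, 3, 11]]
scene new [[230, 110, 38, 46, 596], [278, 110, 11, 12, 66], [230, 143, 6, 2, 8], [230, 161, 6, 3, 11], [248, 175, 82, 52, 517], [292, 237, 9, 8, 35]]
wrist [[191, 79, 127, 110, 2274]]
0 [ 0.3447 -0.2635  0.1156] wrist [[207.0, 171.0], [254.0, 171.0], [302.0, 171.0]] side [[227.0, 209.0], [216.0, 227.0], [204.0, 247.0]]
0.1 [ 0.3422 -0.2628  0.1271] wrist [[205.0, 175.0], [254.0, 175.0], [304.0, 175.0]] side [[226.0, 205.0], [215.0, 223.0], [203.0, 242.0]]
0.3 [ 0.3406 -0.2624  0.1507] wrist [[202.0, 180.0], [254.0, 181.0], [307.0, 181.0]] side [[225.0, 196.0], [214.0, 214.0], [201.0, 233.0]]
```

Request:
apply_moves(
  steps=[0,0,-3,0,0,0,-6,0,0,0,-9,0,0,0,-12,0,0,0,-14.5,0,0,0,-15.5,0,0,0,-16,0,0,0,-16,0],
)

```text
clock: 16.88
position: [0.3448, -0.2639, 0.1293]
ee_rot: [-0.001, 0.991, -0.131, -0.001]
contact_force: [-0.3, 0.1, 0.5]
width: 0.0002
gripper_force: 0.0
```

Request:
apply_moves(
  steps=[0,0,-0.3,0,0,0,-0.6,0,0,0,-0.9,0,0,0,-1.2,0,0,0,-1.5,0,0,0,-1.5,0],
)

```text
clock: 17.38
position: [0.345, -0.264, 0.1148]
ee_rot: [-0.0, 0.991, -0.131, -0.0]
contact_force: [-0.2, 0.9, -0.0]
width: 0.0003
gripper_force: 0.0
```

Request:
apply_moves(
  steps=[0,0,-0.3,0,0,0,-0.6,0,0,0,-0.9,0,0,0,-1.2,0,0,0,-1.2,0],
)

```text
clock: 17.8
position: [0.3462, -0.2648, 0.1043]
ee_rot: [0.001, 0.991, -0.132, 0.001]
contact_force: [1.0, 0.9, 1.8]
width: 0.0002
gripper_force: 1.0
```

```bash
python3 od2.py
```

```text
17.8 [ 0.34617812 -0.26475942  0.10427768] [0.95294051 0.8545865  1.75681719]
side old [[293, 145, 20, 22, 93], [280, 163, 20, 43, 118], [250, 195, 6, 10, 31]]
side new [[292, 145, 21, 22, 105], [223, 205, 23, 10, 63], [249, 206, 26, 2, 47], [202, 223, 54, 27, 220], [207, 264, 10, 2, 19]]
scene old [[230, 110, 59, 46, 833], [315, 120, 20, 13, 151], [230, 143, 6, 2, 8], [332, 142, 5, 11, 39], [230, 161, 6, 3, 11]]
scene new [[230, 110, 23, 22, 271], [230, 143, 6, 2, 8], [238, 144, 14, 12, 62], [230, 161, 6, 3, 11], [248, 191, 82, 38, 442], [293, 238, 9, 9, 30]]
wrist [[83, 21, 149, 244, 4507], [278, 23, 147, 241, 4343]]
0 [ 0.3447 -0.2635  0.1156] wrist [[155.0, 235.0], [255.0, 235.0], [354.0, 235.0]] side [[227.0, 209.0], [216.0, 227.0], [204.0, 247.0]]
0.1 [ 0.3422 -0.2628  0.1271] wrist [[148.0, 248.0], [255.0, 248.0], [361.0, 248.0]] side [[226.0, 205.0], [215.0, 223.0], [203.0, 242.0]]
0.3 [ 0.3406 -0.2624  0.1507] wrist [[130.0, 274.0], [255.0, 274.0], [379.0, 274.0]] side [[225.0, 196.0], [214.0, 214.0], [201.0, 233.0]]
```

Light contact on the lip at z 0.104. Pressing on.

Request:
apply_moves(
  steps=[0,0,-0.3,0,0,0,-0.6,0,0,0,-0.9,0,0,0,-1.2,0,0,0,-1.2,0],
)

```text
clock: 18.37
position: [0.346, -0.2651, 0.0952]
ee_rot: [0.001, 0.991, -0.131, 0.001]
contact_force: [-5.5, 5.8, 36.9]
width: 0.0001
gripper_force: 18.2
```

Request:
apply_moves(
  steps=[0,0,2,0,0,0,5,0,0,0,9,0,0,0,13,0,0,0,17,0,0,0,19.9,0,0,0,19.9,0,0,0,19.9,0],
)

```text
clock: 19.03
position: [0.3454, -0.2648, 0.291]
ee_rot: [0.001, 0.991, -0.131, 0.001]
contact_force: [0.2, -0.7, -0.2]
width: 0.0002
gripper_force: 0.0
```

```bash
python3 od2.py; python3 st.py | tail -10
```

```text
19.0333 [ 0.34535668 -0.26481789  0.29095613] [ 0.24577231 -0.73296044 -0.1534203 ]
side old [[293, 145, 20, 22, 93], [280, 163, 20, 43, 118], [250, 195, 6, 10, 31]]
side new [[293, 145, 20, 22, 98], [202, 206, 73, 45, 457]]
scene old [[230, 110, 59, 46, 833], [315, 120, 20, 13, 151], [230, 143, 6, 2, 8], [332, 142, 5, 11, 39], [230, 161, 6, 3, 11]]
scene new [[230, 110, 37, 46, 587], [278, 110, 11, 12, 75], [230, 143, 6, 2, 8], [230, 161, 6, 3, 11], [249, 175, 81, 57, 568]]
wrist [[192, 77, 127, 105, 2040]]
0 [ 0.3447 -0.2635  0.1156] wrist [[207.0, 169.0], [255.0, 170.0], [303.0, 170.0]] side [[227.0, 209.0], [216.0, 227.0], [204.0, 247.0]]
0.1 [ 0.3422 -0.2628  0.1271] wrist [[206.0, 173.0], [255.0, 174.0], [305.0, 174.0]] side [[226.0, 205.0], [215.0, 223.0], [203.0, 242.0]]
0.3 [ 0.3406 -0.2624  0.1507] wrist [[202.0, 179.0], [255.0, 180.0], [308.0, 180.0]] side [[225.0, 196.0], [214.0, 214.0], [201.0, 233.0]]
dark y mm []
red [-69.8 -69.8]
red [-69.4 -69.8]
red [-69.4 -69.8]
ptr u 39.0 None
ptr u 37.4 None
ptr u 35.8 None
ptr u 34.2 None
ptr u 32.6 None
ptr u 31.0 None
```

```bash
cat >> st.py <<'E'
b=w[70:150].astype(int);rd=b[...,0]-b[...,1:].max(2)
print("redness cols",[(70-k/5,int(rd[15:40,k:k+3].mean())) for k in range(310,390,3)])
print("dark", [(70-k/5,int(b[45:70,k:k+3].mean())) for k in range(310,390,3)])
E
python3 st.py | tail -2
```

```text
redness cols [(8.0, -8), (7.399999999999999, -7), (6.799999999999997, -7), (6.200000000000003, -7), (5.599999999999994, -6), (5.0, -5), (4.400000000000006, -4), (3.799999999999997, 0), (3.200000000000003, 4), (2.5999999999999943, 8), (2.0, 11), (1.4000000000000057, 11), (0.7999999999999972, 9), (0.20000000000000284, 6), (-0.4000000000000057, 3), (-1.0, 0), (-1.5999999999999943, -3), (-2.200000000000003, -5), (-2.799999999999997, -6), (-3.4000000000000057, -7), (-4.0, -7), (-4.599999999999994, -7), (-5.200000000000003, -7), (-5.799999999999997, -8), (-6.400000000000006, -9), (-7.0, -10), (-7.599999999999994, -9)]
dark [(8.0, 223), (7.399999999999999, 223), (6.799999999999997, 223), (6.200000000000003, 224), (5.599999999999994, 224), (5.0, 223), (4.400000000000006, 221), (3.799999999999997, 218), (3.200000000000003, 215), (2.5999999999999943, 210), (2.0, 206), (1.4000000000000057, 202), (0.7999999999999972, 199), (0.20000000000000284, 199), (-0.4000000000000057, 201), (-1.0, 206), (-1.5999999999999943, 213), (-2.200000000000003, 218), (-2.799999999999997, 222), (-3.4000000000000057, 224), (-4.0, 224), (-4.599999999999994, 224), (-5.200000000000003, 224), (-5.799999999999997, 224), (-6.400000000000006, 224), (-7.0, 224), (-7.599999999999994, 224)]
```

Through the shut cover, red is centred at about 1.5 mm and the pointer at about 0.5 mm, so the offset is about −1 mm, inside the band. Handing in.

```bash
python3 -c "
from rig import *
print(sign_off())"
```

```text
the job is handed in; nothing more can be done
None
```

I set the pointer inside the red band, about 1 mm from its centre by the wrist camera. I pressed the cover shut at 37 N and it stayed shut after I lifted off. The arm did not go near the can or tin, and I handed the job in at about 19 s; the hand-in returned no verdict.

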